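Park the bench consumables in order of height

TASK

Tidy the two blue spray cans, the glue bottle and the bulb carton onto the wooden parking board in order of height: the tallest on the round mark next to the red end stop, then down the row mark by mark to the shortest next to the grey end stop. Stand each one upright and centred on its own mark, let go of it, and do not knock any of the four over on the way.

Things in the scene. Friction and masses are not known exactly. Their poses are not given: they have to be found in the camera images.
- spray_blue: Blue spray can with a dark navy cap, standing upright; the tallest of the four: 172 mm high. Body 54 mm in diameter up to 126 mm, then a short shoulder under the straight cap, which is fixed, 50 mm in diameter from 129 mm to the top, and can be gripped and lifted by. Origin: centre of its underside, z up along its axis. About 0.27 kg.
- glue_bottle: White squeeze bottle with a pointed red nozzle and a green label band, standing upright; second tallest: 152 mm to the tip of the nozzle. Straight round body 42 mm in diameter up to 85 mm (grip there), shoulder up to 112 mm; the thin soft nozzle above that does not obstruct a gripper. Origin: centre of its underside, z up. About 0.13 kg.
- spray_small: Small spray can, blue with a blue cap, standing upright; third tallest: 125 mm high. Body 44 mm in diameter up to 90 mm, then a short shoulder under the straight cap, which is fixed, 41 mm in diameter from 93 mm to the top, and can be gripped and lifted by. Origin: centre of its underside, z up along its axis. About 0.22 kg.
- bulb_box: Small upright light-bulb carton, cream with an orange-brown foot, 44 x 44 mm and 85 mm high; the shortest. Origin: centre of its underside, z up, x and y square to its sides. About 0.05 kg.
- mark_a: Round black rubber mark with a thin white ring, 70 mm across: leftmost (+y end) of the four, as the robot sees them. The four lie fixed in a row, 85 mm apart, on a pale wooden board (362 x 80 x 12 mm) fixed on the bench. y runs along the row (up to 0.2 rad askew), x across it, away from the robot. Origin: centre of its underside, 12 mm above the bench; its flat top is at 15 mm.
- mark_b: Round black rubber mark with a thin white ring, 70 mm across: second from the left. The four lie fixed in a row, 85 mm apart, on a pale wooden board (362 x 80 x 12 mm) fixed on the bench. y runs along the row (up to 0.2 rad askew), x across it, away from the robot. Origin: centre of its underside, 12 mm above the bench; its flat top is at 15 mm.
- mark_c: Round black rubber mark with a thin white ring, 70 mm across: third from the left. The four lie fixed in a row, 85 mm apart, on a pale wooden board (362 x 80 x 12 mm) fixed on the bench. y runs along the row (up to 0.2 rad askew), x across it, away from the robot. Origin: centre of its underside, 12 mm above the bench; its flat top is at 15 mm.
- mark_d: Round black rubber mark with a thin white ring, 70 mm across: rightmost (-y end) of the four. The four lie fixed in a row, 85 mm apart, on a pale wooden board (362 x 80 x 12 mm) fixed on the bench. y runs along the row (up to 0.2 rad askew), x across it, away from the robot. Origin: centre of its underside, 12 mm above the bench; its flat top is at 15 mm.
- red_stop: Red end stop: a bar 70 mm long across the board, 12 mm thick and 24 mm high, fixed on one end of the board 45 mm beyond the centre of the last mark. Which end has the red and which the grey stop differs from start to start. Origin: centre of its underside, 12 mm above the bench (top at 36 mm). y along the row. Fixed.
- grey_stop: Grey end stop: a bar 70 mm long across the board, 12 mm thick and 24 mm high, fixed on one end of the board 45 mm beyond the centre of the last mark. Which end has the red and which the grey stop differs from start to start. Origin: centre of its underside, 12 mm above the bench (top at 36 mm). y along the row. Fixed.
Things that resemble listed ones, but are neither listed nor needed, are in the scene too. What is shaped like the spray_small but purple is not meant.

How it is judged:
By the outcome, as a careful person would: the job done as asked, in the order asked, and still so for the second after the job is handed in, with the robot touching nothing.
It also fails if it takes over 106 s, if anything falls off the work surface, if the arm or the gripper's body presses on something with over 40 N, if the wrist force passes 120 N, or if a joint passes its speed limit or range.

ROBOT

A 7-joint arm with a two-finger parallel gripper is mounted at the origin on a cart in front of the work surface, level with it; the furniture and walls round the work are solid. World frame = base frame: x ahead of the robot, y to its left, z up, the work surface at z = 0. Lengths are in m, angles in rad, forces in N, time in s.
With the tool pointing down it reaches from about 0.425 to 0.875 m from the base axis. Payload 4.7 kg.
Tool frame: the origin (TCP) lies at the very end of the fingers, on their centre line; the grasp point (between the pads) lies behind it (ctrl.tcp_to_grasp is the z of the grasp point in the tool frame, in m); z points along the fingers, y is the line along which they close (so a half turn about z gives the same grasp; the last joint's range is limited). The gripper opens to 87 mm and grips with 3 to 60 N. Pads are 19 mm wide; open, the fingers measure 117 mm over their backs; the gripper's body (75 mm by 190 mm) begins 51 mm behind the grasp point.
Start: joints at [1.341, 0.321, -0.07, 1.45, 0.023, 1.371, -0.057], TCP at [0.157, -0.631, 0.223] pointing down, gripper open.
Joint ranges: [-2.86, 2.86], [-0.3, 2.09], [-1.38, 1.24], [0.06, 2.45], [-1.56, 4.7], [0.09, 2.05], [-2.69, 2.69]. Speed limits (rad/s): [2.57, 2.57, 3.14, 3.14, 3.14, 3.14, 3.14].

INTERFACE

Orientations are given as a rotation vector (axis times angle).
In Python, from bench import ctrl gives the robot as it stands.
- The arm moves only by the tool step_arm, never from a script. Its argument "targets" is a list of rows, each a list of 7 numbers: the shift along the world's x, y, z in cm, then the turn, a rotation vector about the world's x, y, z in degrees, then the opening, from 0 (shut) to 1 (fully open). A call has exactly 5 rows; each row shifts and turns the commanded pose from where the row before left it; what a row does not reach is not made up. A row lasts 1/12 s, in which the tool goes at most 41.7 mm and 7.16 degrees, less where a joint would pass 70% of its speed; a pose out of reach is approached as far as the arm can. A call with a gripper value outside its range is refused whole. The fingers move at their own pace and stop on an object; "force" is the grip in N (left out, the last holds). Time passes only in rows, so rows that do not move let the fingers close, or fill a call up. It gives the time, the measured TCP pose, the force, the opening and the grip force at its end, in the units of the state.
- ctrl.get_state(): the state, without advancing time (a new reading comes with each control period).
- ctrl.get_image(name): name is "scene" or "side" or "wrist"; returns (picture, depth): 400x640x3 uint8, red, green, blue; 400x640 float32, m along the optical axis (not along the pixel's ray), 0 where there is no reading.
- ctrl.camera_params(name): a dict with "intrinsics" (3x3 intrinsics, pixels), "rvec" (rotation vector, rad) and "tvec" (3), from world to camera coordinates, as OpenCV has them; the wrist camera has in their place "hand_eye" (4x4, takes a point from camera to tool coordinates, whose origin is the TCP and whose axes are the flange's). Camera axes: x right, y down, z forward; pixel columns grow to the right and rows downward; lengths in m; the calibration is good to about 2 mm. A picture is of the moment at which its call begins: read the wrist's pose just before it. camera_params takes no time and is no camera call.
- ctrl.close_job(): hands the job in; it is judged then, once.
The state is a dict: "time": time; "joint_positions": joint angles; "qd": joint speeds; "joint_torque": joint torques, N m; "position": TCP position; "tool_rot": TCP orientation; "ft_force": force on the tool from outside, world axes, zero at the start; "torque": the same for the moment, N m; "grip_width": opening from 0.0 (shut) to 1.0 (fully open); "grip_force": force on a finger pad.
Only numpy, scipy, OpenCV 4.12 (cv2) and the standard library are available. Lean on these libraries where they do the work, as an engineer would, in place of code of your own. Each camera call takes 0.05 s, during which the arm holds its last target. There are 200 camera calls.

## Working session

There is one attempt and no reset: what is moved stays moved. The work goes in short steps, Python scripts to look and compute and a tool call to move; the robot and the scene stay as the last step left them, time stands still between calls to the robot, and variables do not carry over. Pictures are saved under pics/ and viewed, at most 14 in all, crops included, and the job is handed in when it is done.

Besides the shell and the picture viewer there is one more tool, called after "Call:" by a JSON object that holds its "fn" and its "kwargs". step_arm: Moves the arm, as the interface text tells. Its arguments: {"type":"object","properties":{"targets":{"type":"array"},"force":{"type":"number"}},"required":["targets"]}

```bash
ls; mkdir -p pics; python3 - <<'E'
from bench import ctrl
import cv2,numpy as np
for n in("scene","side"):
    im,d=ctrl.get_image(n); cv2.imwrite(f"pics/{n}0.png",im[:,:,::-1]); np.savez(f"{n}0.npz",im=im,d=d)
    p=ctrl.camera_params(n); print(n,p)
s=ctrl.get_state(); print(s, ctrl.tcp_to_grasp); print(ctrl.camera_params("wrist"))
E
```

```text
pics
scene {'intrinsics': array([[364.74568479,   0.        , 320.07090027],
       [  0.        , 364.74568479, 195.34709058],
       [  0.        ,   0.        ,   1.        ]]), 'rvec': array([ 1.16216238, -2.14079181,  1.15243861]), 'tvec': array([0.30355844, 0.26291436, 0.71918292])}
side {'intrinsics': array([[468.53000887,   0.        , 317.02821647],
       [  0.        , 468.53000887, 198.13162112],
       [  0.        ,   0.        ,   1.        ]]), 'rvec': array([ 2.04574959,  0.06609315, -0.02071269]), 'tvec': array([-0.50859462,  0.03053361,  1.26476597])}
{'time': 0.1, 'joint_positions': array([ 1.34112377,  0.32173207, -0.07008638,  1.45156538,  0.02260251,
        1.37080371, -0.05688294]), 'qd': array([-0.00174619, -0.00169023,  0.00039171, -0.00289874, -0.00065632,
        0.0009317 , -0.00160813]), 'joint_torque': array([ 4.25041480e-05, -4.92567515e+01, -4.05664165e-01, -3.13397563e+01,
       -6.42011594e-02,  3.94302537e-02,  5.25258838e-05]), 'position': array([ 0.15671878, -0.63030585,  0.2215756 ]), 'tool_rot': array([-3.11659436e+00, -3.81837235e-01,  4.78326021e-04]), 'ft_force': array([-0.20944612,  0.08523489, -0.24080752]), 'torque': array([ 0.02072117,  0.0630056 , -0.00505931]), 'grip_force': 0.0, 'grip_width': 1.000095779578757} -0.0187
{'intrinsics': array([[343.27659844,   0.        , 319.70858103],
       [  0.        , 343.27659844, 196.07260268],
       [  0.        ,   0.        ,   1.        ]]), 'hand_eye': array([[ 2.74944007e-04, -9.52463922e-01, -3.04651280e-01,
         8.51433829e-02],
       [ 9.99999654e-01,  5.00935002e-04, -6.63639442e-04,
        -1.13041457e-03],
       [ 7.84703115e-04, -3.04650992e-01,  9.52463730e-01,
        -1.61013130e-01],
       [ 0.00000000e+00,  0.00000000e+00,  0.00000000e+00,
         1.00000000e+00]])}
```

View pics/scene0.png

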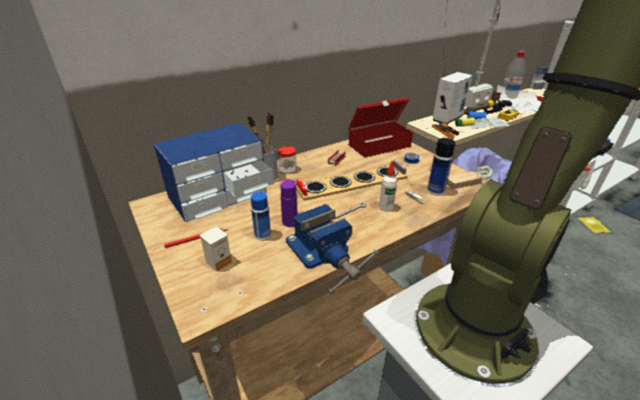

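View pics/side0.png

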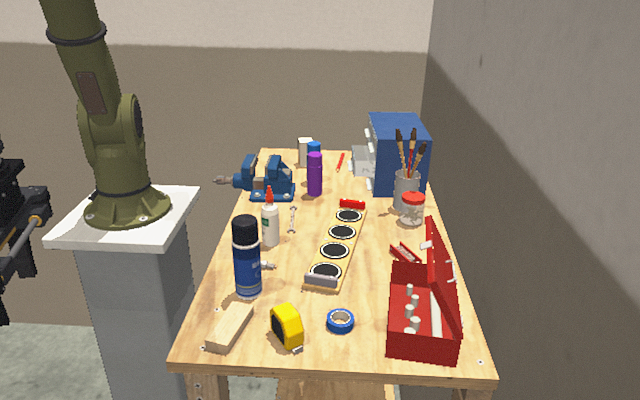

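Scene picture: tall blue can with navy cap at (441,166), glue bottle (388,190), small cans blue (261,215) and purple (289,203), carton (215,248), and marks (316,187) to (388,172) with the red stop at (302,187). So red is at the +y end, by mark_a. In the side picture the grey stop is near, at (321,280). The small can meant is the blue one at (261,215). The one at (289,203) has the same shape but is purple. I'll confirm in a crop.

```bash
cat > h.py <<'E'
import numpy as np,cv2
from scipy.spatial.transform import Rotation as R
from scipy.optimize import least_squares
from bench import ctrl
def cloud(n,im,d,pose=None):
    p=ctrl.camera_params(n);K=p["intrinsics"]
    v,u=np.mgrid[:400,:640]
    P=np.stack([(u-K[0,2])/K[0,0]*d,(v-K[1,2])/K[1,1]*d,d],-1)
    if n=="wrist":
        H=p["hand_eye"];P=P@H[:3,:3].T+H[:3,3]
        r=R.from_rotvec(pose["tool_rot"]).as_matrix();P=P@r.T+pose["position"]
    else:
        r=R.from_rotvec(p["rvec"]).as_matrix();P=(P-p["tvec"])@r
    P[d<=0]=np.nan
    return P
def circ(q,r):
    c0=np.median(q,0)
    return least_squares(lambda c:np.hypot(*(q-c).T)-r,c0,loss="soft_l1",f_scale=.002)
E
python3 - <<'E'
from h import *
z=np.load("scene0.npz");im=z["im"]
cv2.imwrite("pics/crop0.png",cv2.resize(im[120:280,180:480,::-1],None,fx=2.6,fy=2.6,interpolation=cv2.INTER_CUBIC))
C={n:(lambda z:(z["im"],cloud(n,z["im"],z["d"])))(np.load(n+"0.npz")) for n in("scene","side")}
pix={"scene":dict(tall=(441,170),glue=(388,195),small=(261,220),purple=(289,205),box=(215,248),a=(316,187),b=(341,182),c=(364,177),d=(387,172),red=(302,187)),
"side":dict(tall=(246,270),glue=(270,228),small=(314,148),purple=(315,180),box=(304,147),a=(349,215),b=(342,232),c=(335,250),d=(325,271),red=(352,204),grey=(321,281))}
for n in pix:
  for k,(u,v) in pix[n].items():
    print(n,k,np.round(np.nanmedian(C[n][1][v-2:v+3,u-2:u+3].reshape(-1,3),0),4))
E
```

```text
scene tall [ 0.371  -0.3033  0.0886]
scene glue [ 0.3899 -0.1186  0.0558]
scene small [0.4645 0.2333 0.0656]
scene purple [0.4752 0.1487 0.0727]
scene box [0.4255 0.3637 0.0683]
scene a [ 0.5878 -0.0075  0.0146]
scene b [ 0.5681 -0.09    0.0149]
scene c [ 0.5552 -0.1697  0.0148]
scene d [ 0.5283 -0.2398  0.0172]
scene red [0.5894 0.0438 0.0345]
side tall [ 0.3909 -0.3504  0.0758]
side glue [ 0.4084 -0.1548  0.0537]
side small [0.4875 0.2017 0.1159]
side purple [0.4965 0.1163 0.055 ]
side box [0.4481 0.3306 0.0695]
side a [ 0.5934 -0.0095  0.0152]
side b [ 0.5758 -0.0972  0.016 ]
side c [ 0.5605 -0.1762  0.0156]
side d [ 0.5409 -0.26    0.0155]
side red [0.6011 0.0289 0.0275]
side grey [ 0.5346 -0.3101  0.0271]
```

View pics/crop0.png

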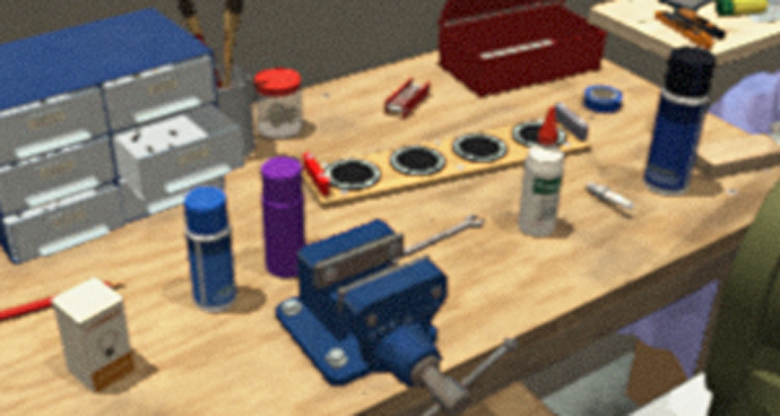

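The crop confirms it. The small blue can is at crop (211,247), with the purple lookalike at (284,217). The tall can is at (683,120), the glue bottle at (542,190), the carton at (92,335), and the red stop is at the left end. Next I fit the poses.

```bash
python3 - <<'E'
from h import *
C={n:(lambda z:(z["im"],cloud(n,z["im"],z["d"])))(np.load(n+"0.npz")) for n in("scene","side")}
def pts(n,c,rad,z0,z1):
    P=C[n][1].reshape(-1,3);m=(np.hypot(P[:,0]-c[0],P[:,1]-c[1])<rad)&(P[:,2]>z0)&(P[:,2]<z1);return P[m],C[n][0].reshape(-1,3)[m]
for k,c,r,z0,z1 in[("tall",(.392,-.324),.027,.03,.12),("glue",(.408,-.136),.021,.02,.08),("small",(.485,.219),.022,.02,.088),("purple",(.495,.134),.022,.02,.088)]:
  Q=[pts(n,c,.05,z0,z1)[0][:,:2] for n in C]
  for q in Q+[np.r_[Q[0],Q[1]]]:
    if len(q)<15: print(k,"few",len(q));continue
    s=circ(q,r);print(k,len(q),np.round(s.x,4),"res",np.round(np.median(abs(s.fun)),4))
  for n in C: print("  top",n,np.round(np.nanmax(pts(n,c,.04,0,.3)[0][:,2]),3))
for n in C:
  P,_=pts(n,(.445,.352),.05,.079,.092)
  if len(P)>5: print("boxtop",n,len(P),np.round(P.mean(0),4),cv2.minAreaRect((P[:,:2]*1000).astype(np.float32)))
  P,_=pts(n,(.445,.352),.05,.01,.09)
  print("boxall",n,len(P),cv2.minAreaRect((P[:,:2]*1000).astype(np.float32)))
# marks: dark pixels at board height, side cam
for n in C:
  out=[]
  for c in[(.593,-.0095),(.576,-.093),(.56,-.176),(.541,-.26)]:
    for it in range(3):
      P,I=pts(n,c,.042,.008,.024);m=I.max(1)<80
      if m.sum()<10:break
      q=P[m][:,:2];c=cv2.minEnclosingCircle((q*1000).astype(np.float32))[0];c=np.array(c)/1000; 
      c=0.5*(q.min(0)+q.max(0)) 
    out.append(c)
  print(n,np.round(out,4).tolist())
# obstacles: heightmap max z over 2.5cm grid
P=np.r_[C["scene"][1].reshape(-1,3),C["side"][1].reshape(-1,3)];P=P[np.isfinite(P).all(1)]
for x0 in np.arange(.25,.85,.05):
  print("%.2f"%x0,[int(1000*max([0,*P[(P[:,0]>=x0)&(P[:,0]<x0+.05)&(P[:,1]>=y)&(P[:,1]<y+.05)&(P[:,2]<.5),2]])) for y in np.arange(-.45,.5,.05)])
E
```

```text
tall 495 [ 0.3602 -0.2844] res 0.0054
tall 1047 [ 0.3881 -0.3239] res 0.0007
tall 1542 [ 0.3881 -0.3236] res 0.0008
  top scene 0.173
  top side 0.174
glue 273 [ 0.3793 -0.1073] res 0.0045
glue 403 [ 0.4058 -0.1344] res 0.0008
glue 676 [ 0.4055 -0.1338] res 0.0009
  top scene 0.151
  top side 0.153
small 385 [0.4851 0.2241] res 0.0007
small 20 [0.4883 0.2154] res 0.0001
small 405 [0.4851 0.2241] res 0.0007
  top scene 0.126
  top side 0.127
purple 340 [0.4938 0.1381] res 0.0007
purple 324 [0.4948 0.1363] res 0.0013
purple 664 [0.4939 0.1372] res 0.0011
  top scene 0.127
  top side 0.128
boxtop scene 297 [0.4466 0.3567 0.0842] ((449.2711486816406, 356.4141540527344), (47.45469284057617, 45.84688949584961), 14.829001426696777)
boxall scene 899 ((449.2711486816406, 356.4141540527344), (47.45469284057617, 45.84688949584961), 14.829001426696777)
boxtop side 72 [0.4485 0.3494 0.0849] ((450.7633056640625, 352.5015563964844), (43.96037292480469, 50.765289306640625), 13.92906379699707)
boxall side 250 ((450.09326171875, 350.01385498046875), (45.27248001098633, 54.79183578491211), 7.5206093788
[... 449 characters left out ...]
 3, 3, 87, 87, 2, 3]
0.45 [66, 2, 13, 35, 3, 4, 3, 7, 5, 5, 3, 126, 126, 127, 2, 87, 87, 2, 2]
0.50 [61, 15, 38, 37, 18, 18, 16, 16, 13, 9, 5, 127, 124, 125, 3, 3, 2, 3, 3]
0.55 [21, 21, 38, 19, 19, 18, 18, 19, 18, 38, 11, 116, 114, 115, 8, 10, 10, 11, 5]
0.60 [20, 3, 4, 3, 3, 13, 17, 17, 17, 38, 3, 115, 130, 131, 169, 178, 179, 2, 2]
0.65 [63, 64, 64, 64, 3, 23, 23, 3, 3, 3, 223, 180, 179, 180, 180, 180, 179, 2, 2]
0.70 [176, 178, 175, 175, 24, 24, 21, 3, 76, 102, 228, 210, 180, 180, 180, 180, 180, 2, 2]
0.75 [133, 145, 156, 159, 22, 3, 3, 4, 77, 204, 198, 216, 179, 180, 180, 180, 180, 2, 3]
0.80 [499, 499, 499, 499, 499, 499, 499, 499, 499, 499, 499, 499, 499, 499, 499, 499, 499, 499, 499]
```

```bash
python3 - <<'E'
from h import *
C={n:(lambda z:(z["im"],cloud(n,z["im"],z["d"])))(np.load(n+"0.npz")) for n in("scene","side")}
def fit(q,r,c):
    return least_squares(lambda c:np.hypot(*(q-c).T)-r,c,loss="soft_l1",f_scale=.001)
for k,c,r,z0,z1 in[("tall",(.392,-.324),.027,.03,.12),("glue",(.408,-.136),.021,.02,.08),("small",(.487,.219),.022,.02,.088),("purple",(.495,.134),.022,.02,.088)]:
  for n in C:
    P=C[n][1].reshape(-1,3);P=P[(np.hypot(P[:,0]-c[0],P[:,1]-c[1])<r+.008)&(P[:,2]>z0)&(P[:,2]<z1)]
    s=fit(P[:,:2],r,c);print(k,n,len(P),np.round(s.x,4),"res",np.round(np.median(abs(s.fun)),4))
# marks by ray
seeds={"scene":[(316,187),(341,182),(364,177)],"side":[(349,215),(342,232),(335,250),(325,271)]}
for n in C:
  im=C[n][0];p=ctrl.camera_params(n);K=p["intrinsics"];r=R.from_rotvec(p["rvec"]).as_matrix()
  bw=(im.max(2)<95).astype(np.uint8);_,lab=cv2.connectedComponents(bw,connectivity=4)
  for u,v in seeds[n]:
    m=lab==lab[v,u];ys,xs=np.nonzero(m)
    # hit every pixel with plane z=.015 and take centroid weighted by area ~ use rect bounds
    ray=np.stack([(xs-K[0,2])/K[0,0],(ys-K[1,2])/K[1,1],np.ones(len(xs))],-1)@r
    o=-r.T@p["tvec"];t=(.015-o[2])/ray[:,2];X=o+t[:,None]*ray
    w=t**3
    print(n,(u,v),lab[v,u],m.sum(),np.round((X*w[:,None]).sum(0)/w.sum(),4)[:2],np.round(np.ptp(X,0)[:2],3))
E
```

```text
tall scene 493 [ 0.3883 -0.3228] res 0.0009
tall side 1047 [ 0.3881 -0.3239] res 0.0007
glue scene 272 [ 0.4054 -0.1329] res 0.0009
glue side 403 [ 0.4058 -0.1343] res 0.0008
small scene 385 [0.4851 0.2241] res 0.0007
small side 20 [0.4883 0.2154] res 0.0001
purple scene 340 [0.4938 0.1381] res 0.0007
purple side 324 [0.4948 0.1362] res 0.0013
scene (316, 187) 1041 109 [ 0.5933 -0.0076] [0.049 0.047]
scene (341, 182) 1019 105 [ 0.5766 -0.0914] [0.05  0.047]
scene (364, 177) 997 99 [ 0.5594 -0.1739] [0.049 0.05 ]
side (349, 215) 372 136 [ 0.5914 -0.007 ] [0.05  0.044]
side (342, 232) 419 173 [ 0.5749 -0.0901] [0.052 0.048]
side (335, 250) 458 215 [ 0.5586 -0.1738] [0.051 0.047]
side (325, 271) 522 215 [ 0.5426 -0.2531] [0.05  0.039]
```

Call:
{"fn": "step_arm", "kwargs": {"targets": [[3.2, 2.2, 0.4, 0, 0, 7, 1], [3.2, 2.2, 0.4, 0, 0, 7, 1], [3.2, 2.2, 0.4, 0, 0, 7, 1], [3.2, 2.2, 0.4, 0, 0, 7, 1], [3.2, 2.2, 0.4, 0, 0, 7, 1]]}}

```text
time: 0.52
position: [0.318, -0.5194, 0.2424]
tool_rot: [-2.855, -1.31, 0.0]
ft_force: [0.9, 0.2, 0.1]
grip_width: 1.005
grip_force: 0.0
```

Call:
{"fn": "step_arm", "kwargs": {"targets": [[3.0, 2.6, 0.2, 0, 0, 7, 1], [3.0, 2.6, 0.2, 0, 0, 7, 1], [3.0, 2.6, 0.2, 0, 0, 7, 1], [3.0, 2.6, 0.2, 0, 0, 7, 1], [3.0, 2.6, 0.2, 0, 0, 7, 1]]}}

```text
time: 0.93
position: [0.4678, -0.3892, 0.2524]
tool_rot: [-2.329, -2.108, 0.0]
ft_force: [1.1, -0.1, -0.3]
grip_width: 1.004
grip_force: 0.0
```

Call:
{"fn": "step_arm", "kwargs": {"targets": [[1.6, 3.8, 0, 0, 0, 4, 1], [1.6, 3.8, 0, 0, 0, 4, 1], [1.6, 3.8, 0, 0, 0, 4, 1], [1.6, 3.8, 0, 0, 0, 4, 1], [1.6, 3.8, 0, 0, 0, 4, 1]]}}

```text
time: 1.35
position: [0.5471, -0.1989, 0.2523]
tool_rot: [-1.931, -2.478, 0.001]
ft_force: [0.4, -0.1, -1.2]
grip_width: 0.999
grip_force: 0.0
```

Call:
{"fn": "step_arm", "kwargs": {"targets": [[0, 4.1, 0, 0, 0, 0, 1], [0, 4.1, 0, 0, 0, 0, 1], [0, 4.1, 0, 0, 0, 0, 1], [0, 4.1, 0, 0, 0, 0, 1], [0, 4.1, 0, 0, 0, 0, 1]]}}

```text
time: 1.77
position: [0.5462, 0.006, 0.2523]
tool_rot: [1.935, 2.475, -0.001]
ft_force: [0.7, 0.5, 0.6]
grip_width: 0.998
grip_force: 0.0
```

Call:
{"fn": "step_arm", "kwargs": {"targets": [[-1, 4, 0, 0, 0, 0, 1], [-1, 4, 0, 0, 0, 0, 1], [-1, 4, 0, 0, 0, 0, 1], [-1, 4, 0, 0, 0, 0, 1], [-1, 4, 0, 0, 0, 0, 1]]}}

```text
time: 2.18
position: [0.4958, 0.2057, 0.2524]
tool_rot: [1.935, 2.474, -0.001]
ft_force: [0.7, 0.4, -0.4]
grip_width: 1.001
grip_force: 0.0
```

Call:
{"fn": "step_arm", "kwargs": {"targets": [[-1, 3, 0, 0, 0, 0, 1], [-1, 3, -0.7, 0, 0, 0, 1], [-1, 3, -1, 0, 0, 0, 1], [-1, 3, -1, 0, 0, 0, 1], [-0.7, 2.8, 0, 0, 0, 0, 1]]}}

```text
time: 2.6
position: [0.4477, 0.3529, 0.2234]
tool_rot: [-1.933, -2.475, 0.005]
ft_force: [0.7, -0.1, 0.1]
grip_width: 1.002
grip_force: 0.0
```

```bash
cat > boxfit.py <<'E'
from h import *
s=ctrl.get_state();im,d=ctrl.get_image("wrist");cv2.imwrite("pics/w1.png",im[:,:,::-1]);P=cloud("wrist",im,d,s)
print(s["position"],R.from_rotvec(s["tool_rot"]).as_matrix()[:,1].round(3),s["joint_positions"].round(2))
Q=P.reshape(-1,3);Q=Q[(abs(Q[:,2]-.085)<.006)&(np.hypot(Q[:,0]-.4495,Q[:,1]-.3545)<.05)]
print(len(Q),cv2.minAreaRect((Q[:,:2]*1000).astype(np.float32)),Q.mean(0).round(4))
z=np.load("scene0.npz");A=cloud("scene",z["im"],z["d"]).reshape(-1,3)
A=A[(A[:,1]>.19)&(A[:,1]<.26)&(A[:,2]>.05)&(A[:,2]<.18)&(A[:,0]>.52)]
for zz in(.06,.08,.1,.12,.14): B=A[abs(A[:,2]-zz)<.01]; print(zz,len(B),B[:,0].min().round(3) if len(B) else 0)
E
python3 boxfit.py
```

```text
[0.44773449 0.35294197 0.22343768] [ 0.97   0.242 -0.003] [ 0.1   0.27 -0.96  1.62  0.23  1.37 -0.64]
2293 ((450.30621337890625, 356.6191711425781), (44.24578094482422, 44.05803680419922), 13.53278923034668) [0.45   0.3573 0.0839]
0.06 187 0.588
0.08 237 0.583
0.1 208 0.593
0.12 142 0.594
0.14 181 0.641
```

View pics/w1.png

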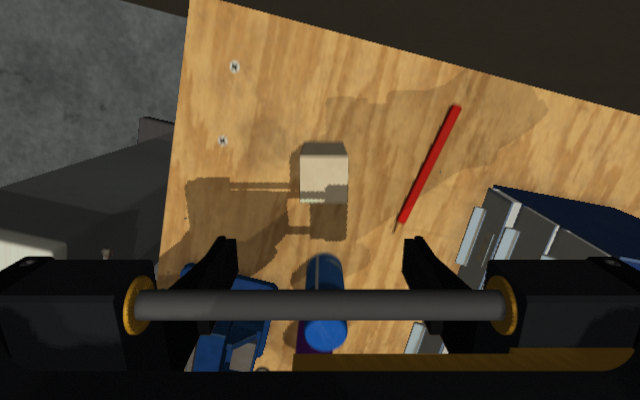

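The wrist view shows the carton top at (324,185), with the fingers lined up with its sides and nothing in the way. Its centre is (0.450, 0.357). I go down and grip.

Call:
{"fn": "step_arm", "kwargs": {"targets": [[0.25, 0.4, -3, 0, 0, 0, 1], [0, 0, -4, 0, 0, 0, 1], [0, 0, -4, 0, 0, 0, 1], [0, 0, -4, 0, 0, 0, 1], [0, 0, -3.3, 0, 0, 0, 1]]}}

```text
time: 3.07
position: [0.4515, 0.3549, 0.0395]
tool_rot: [-1.935, -2.475, 0.004]
ft_force: [-0.1, 0.2, -0.3]
grip_width: 1.002
grip_force: 0.0
```

Call:
{"fn": "step_arm", "kwargs": {"targets": [[0, 0, 0, 0, 0, 0, 0.6], [0, 0, 0, 0, 0, 0, 0.4], [0, 0, 0, 0, 0, 0, 0.4], [0, 0, 0, 0, 0, 0, 0.4], [0, 0, 0, 0, 0, 0, 0.4]], "force": 12}}

```text
time: 3.48
position: [0.4539, 0.3574, 0.0452]
tool_rot: [1.934, 2.473, 0.006]
ft_force: [0.3, -0.7, 0.2]
grip_width: 0.701
grip_force: 0.0
```

Call:
{"fn": "step_arm", "kwargs": {"targets": [[0, 0, 0, 0, 0, 0, 0.4], [0, 0, 0, 0, 0, 0, 0.4], [0, 0, 1, 0, 0, 0, 0.4], [0, 0, 2, 0, 0, 0, 0.4], [0, 0, 2, 0, 0, 0, 0.4]]}}

```text
time: 3.9
position: [0.4518, 0.3559, 0.0933]
tool_rot: [-1.934, -2.475, 0.002]
ft_force: [0.5, -0.1, 0.5]
grip_width: 0.502
grip_force: 12.0
```

Call:
{"fn": "step_arm", "kwargs": {"targets": [[0, 0, 3.5, 0, 0, 0, 0.4], [0, 0, 3.5, 0, 0, 0, 0.4], [0, 0, 3.5, 0, 0, 0, 0.4], [0, 0, 3, 0, 0, 0, 0.4], [0.5, -3, 0, 0, 0, -3, 0.4]]}}

```text
time: 4.32
position: [0.4565, 0.3351, 0.2356]
tool_rot: [-1.987, -2.433, -0.022]
ft_force: [-0.1, 0.3, 0.1]
grip_width: 0.506
grip_force: 12.0
```

Call:
{"fn": "step_arm", "kwargs": {"targets": [[0.6, -4, 0, 0, 0, -2, 0.4], [0.6, -4, 0, 0, 0, -2, 0.4], [0.6, -4, 0, 0, 0, -2, 0.4], [0.6, -4, 0, 0, 0, -2, 0.4], [0.6, -4, 0, 0, 0, -2, 0.4]]}}

```text
time: 4.73
position: [0.4872, 0.1246, 0.2287]
tool_rot: [2.203, 2.238, 0.001]
ft_force: [-0.3, 0.1, 0.1]
grip_width: 0.507
grip_force: 12.0
```

Call:
{"fn": "step_arm", "kwargs": {"targets": [[0.6, -4, 0, 0, 0, -2, 0.4], [0.6, -4, 0, 0, 0, -2, 0.4], [0.6, -4, 0, 0, 0, -2, 0.4], [0.6, -4, 0, 0, 0, -2, 0.4], [0.6, -4, 0, 0, 0, -2, 0.4]]}}

```text
time: 5.15
position: [0.5173, -0.0755, 0.2287]
tool_rot: [2.389, 2.037, 0.001]
ft_force: [1.4, -0.6, -0.1]
grip_width: 0.5
grip_force: 12.0
```

Call:
{"fn": "step_arm", "kwargs": {"targets": [[0.6, -4, 0, 0, 0, -2, 0.4], [0.6, -4, 0, 0, 0, 0, 0.4], [0.6, -4, 0, 0, 0, 0, 0.4], [0.6, -4, 0, 0, 0, 0, 0.4], [0, -2.4, 0, 0, 0, 0, 0.4]]}}

```text
time: 5.57
position: [0.5411, -0.2631, 0.228]
tool_rot: [2.427, 1.991, -0.001]
ft_force: [-0.4, 0.1, -0.9]
grip_width: 0.508
grip_force: 12.0
```

```bash
cat > held.py <<'E'
import sys
from h import *
lo=float(sys.argv[1]);out=sys.argv[2];w=float(sys.argv[3]) if len(sys.argv)>3 else .035
s=ctrl.get_state();p=s["position"];print("tcp",p.round(4),"y",R.from_rotvec(s["tool_rot"]).as_matrix()[:,1:].round(3).tolist(),"q",s["joint_positions"].round(2),s["grip_width"],s["grip_force"])
for n in("side","scene"):
    im,d=ctrl.get_image(n);cv2.imwrite(f"pics/{out}_{n}.png",im[:,:,::-1])
    P=cloud(n,im,d).reshape(-1,3);P=P[(abs(P[:,:2]-p[:2])<w).all(1)&(P[:,2]>lo)&(P[:,2]<p[2]-.005)]
    if len(P)>5:print(n,len(P),"zmin",np.percentile(P[:,2],[1,3]).round(4),"xy",P[:,:2].min(0).round(4),P[:,:2].max(0).round(4))
E
python3 held.py .05 c1
```

```text
tcp [ 0.5411 -0.2631  0.228 ] y [[0.981, 0.001], [-0.195, -0.002], [0.001, -1.0]] q [ 0.83  0.25 -0.5   1.56  0.12  1.36  0.12] 0.5083785891372058 11.99335914105177
side 512 zmin [0.1814 0.1826] xy [ 0.5164 -0.2927] [ 0.5668 -0.2483]
scene 276 zmin [0.1806 0.1814] xy [ 0.5127 -0.2856] [ 0.5657 -0.2392]
```

Call:
{"fn": "step_arm", "kwargs": {"targets": [[0.1, 0.8, -3.5, 0, 0, 0, 0.4], [0, 0, -4, 0, 0, 0, 0.4], [0, 0, -4, 0, 0, 0, 0.4], [0, 0, -3, 0, 0, 0, 0.4], [0, 0, -1, 0, 0, 0, 0.4]]}}

```text
time: 6.08
position: [0.5392, -0.2472, 0.0682]
tool_rot: [-2.417, -1.995, 0.004]
ft_force: [-1.2, -0.6, -1.7]
grip_width: 0.507
grip_force: 12.0
```

```bash
python3 held.py .022 c2
```

```text
tcp [ 0.5392 -0.2472  0.0682] y [[0.982, -0.007], [-0.19, 0.004], [-0.007, -1.0]] q [ 0.79  0.37 -0.49  1.75  0.19  1.08  0.05] 0.5068376353759958 11.992888445674907
side 372 zmin [0.0227 0.0241] xy [ 0.5151 -0.2767] [ 0.5652 -0.2317]
scene 151 zmin [0.0226 0.0235] xy [ 0.5127 -0.2654] [ 0.5648 -0.2199]
```

Call:
{"fn": "step_arm", "kwargs": {"targets": [[0, 0, 0, 0, 0, 0, 0.4], [0, 0, 0, 0, 0, 0, 0.4], [0, 0, 0, 0, 0, 0, 0.4], [0, 0, 0, 0, 0, 0, 0.4], [0, 0, 0, 0, 0, 0, 0.4]]}}

```text
time: 6.6
position: [0.5431, -0.2502, 0.0739]
tool_rot: [2.423, 1.996, 0.001]
ft_force: [-0.4, -0.0, -0.4]
grip_width: 0.503
grip_force: 12.0
```

```bash
python3 held.py .012 c3
```

```text
tcp [ 0.5431 -0.2502  0.0739] y [[0.981, 0.002], [-0.191, -0.001], [0.002, -1.0]] q [ 0.8   0.37 -0.49  1.74  0.19  1.08  0.05] 0.5033996800409646 11.993178889533738
side 631 zmin [0.0124 0.0127] xy [ 0.5086 -0.2819] [ 0.5776 -0.2155]
scene 231 zmin [0.0121 0.0123] xy [ 0.5088 -0.2849] [ 0.5777 -0.2166]
```

Call:
{"fn": "step_arm", "kwargs": {"targets": [[-0.05, -0.7, -0.6, 0, 0, 0, 0.4], [0, 0, 0, 0, 0, 0, 0.4], [0, 0, 0, 0, 0, 0, 0.4], [0, 0, 0, 0, 0, 0, 0.4], [0, 0, 0, 0, 0, 0, 0.4]]}}

```text
time: 7.12
position: [0.5419, -0.2567, 0.0664]
tool_rot: [-2.424, -1.998, -0.0]
ft_force: [0.2, -0.2, -0.1]
grip_width: 0.508
grip_force: 12.0
```

```bash
python3 held.py .0185 c4 .034; python3 - <<'E'
import cv2
im=cv2.imread("pics/c4_side.png")[200:320,250:410];cv2.imwrite("pics/c4c.png",cv2.resize(im,None,fx=5,fy=5,interpolation=cv2.INTER_CUBIC))
E
```

```text
tcp [ 0.5419 -0.2567  0.0664] y [[0.982, -0.0], [-0.191, 0.0], [-0.0, -1.0]] q [ 0.8   0.38 -0.48  1.74  0.2   1.07  0.06] 0.5075517056441265 11.99311627278803
side 394 zmin [0.0201 0.0211] xy [ 0.5177 -0.2853] [ 0.5681 -0.2384]
scene 151 zmin [0.0201 0.0207] xy [ 0.516  -0.2748] [ 0.5672 -0.2285]
```

View pics/c4c.png

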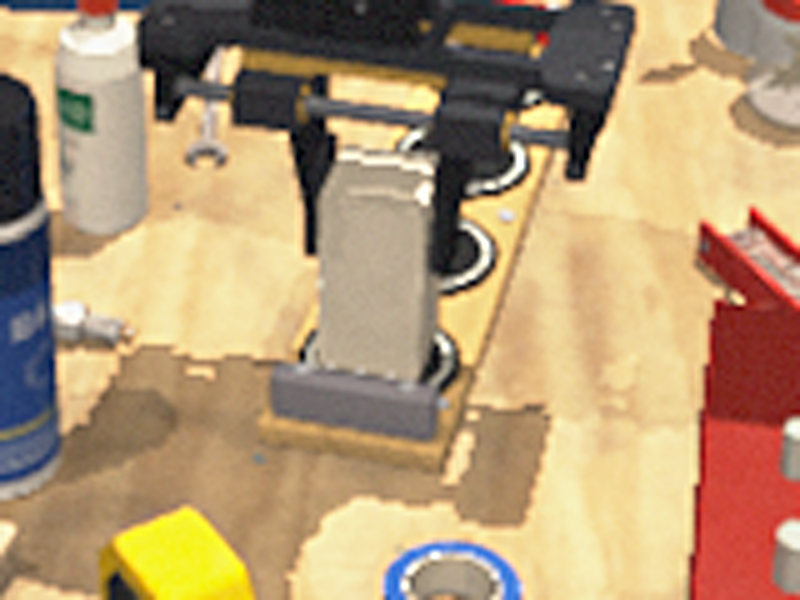

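The crop shows the carton upright over the last mark (crop (375,270)), just behind the grey stop at (355,400). I lower the last few mm, let go and rise.

Call:
{"fn": "step_arm", "kwargs": {"targets": [[0, 0, -0.2, 0, 0, 0, 0.4], [0, 0, -0.2, 0, 0, 0, 0.4], [0, 0, 0, 0, 0, 0, 0.4], [0, 0, 0, 0, 0, 0, 0.4], [0, 0, 0, 0, 0, 0, 0.4]]}}

```text
time: 7.63
position: [0.5419, -0.2567, 0.0625]
tool_rot: [2.425, 1.998, 0.0]
ft_force: [-0.1, 0.4, -0.2]
grip_width: 0.505
grip_force: 12.0
```

Call:
{"fn": "step_arm", "kwargs": {"targets": [[0, 0, 0, 0, 0, 0, 0.55], [0, 0, 0, 0, 0, 0, 0.65], [0, 0, 0, 0, 0, 0, 0.8], [0, 0, 0, 0, 0, 0, 0.9], [0, 0, 0, 0, 0, 0, 1]]}}

```text
time: 8.05
position: [0.5418, -0.2568, 0.0626]
tool_rot: [2.425, 1.998, -0.0]
ft_force: [0.3, 0.2, 0.9]
grip_width: 0.766
grip_force: 0.0
```

Call:
{"fn": "step_arm", "kwargs": {"targets": [[0, 0, 0.5, 0, 0, 0, 1], [0, 0, 3, 0, 0, 0, 1], [0, 0, 4, 0, 0, 0, 1], [0, 0, 4, 0, 0, 0, 1], [0, 0, 4, 0, 0, 0, 1]]}}

```text
time: 8.47
position: [0.5415, -0.2565, 0.2196]
tool_rot: [-2.424, -1.998, -0.0]
ft_force: [0.2, 0.3, 0.0]
grip_width: 0.996
grip_force: 0.0
```

Call:
{"fn": "step_arm", "kwargs": {"targets": [[-2.7, 2.4, 0, 0, 0, 0, 1], [-2.7, 2.5, 0, 0, 0, 0, 1], [-2.7, 2.5, 0, 0, 0, 0, 1], [-2.7, 2.5, 0, 0, 0, 0, 1], [-2.8, 2.4, 0, 0, 0, 0, 1]]}}

```text
time: 8.88
position: [0.4048, -0.1324, 0.2178]
tool_rot: [2.424, 1.998, 0.0]
ft_force: [0.3, -0.2, 1.3]
grip_width: 1.002
grip_force: 0.0
```

Call:
{"fn": "step_arm", "kwargs": {"targets": [[0, 0, 0, 0, 0, 0, 1], [0, 0, 0, 0, 0, 0, 1], [0, 0, -1, 0, 0, 0, 1], [0, 0, -1, 0, 0, 0, 1], [0, 0, 0, 0, 0, 0, 1]]}}

```text
time: 9.3
position: [0.405, -0.1339, 0.195]
tool_rot: [-2.422, -1.994, 0.001]
ft_force: [-0.6, 0.4, 0.1]
grip_width: 0.998
grip_force: 0.0
```

```bash
python3 - <<'E'
from h import *
def fit(q,r,c): return least_squares(lambda c:np.hypot(*(q-c).T)-r,c,loss="soft_l1",f_scale=.001)
s=ctrl.get_state();im,d=ctrl.get_image("wrist");cv2.imwrite("pics/w2.png",im[:,:,::-1])
P=cloud("wrist",im,d,s).reshape(-1,3);print(s["position"],s["joint_positions"].round(2))
c=(.4056,-.1337);Q=P[(np.hypot(P[:,0]-c[0],P[:,1]-c[1])<.03)&(P[:,2]>.02)&(P[:,2]<.083)]
print(len(Q),fit(Q[:,:2],.021,c).x)
S=ctrl.get_image("side");Q=cloud("side",*S).reshape(-1,3)
T=Q[(abs(Q[:,2]-.1)<.006)&(np.hypot(Q[:,0]-.542,Q[:,1]+.257)<.05)]
print("boxtop",len(T),cv2.minAreaRect((T[:,:2]*1000).astype(np.float32)),T[:,2].mean())
E
```

```text
[ 0.40504423 -0.13386259  0.19497302] [ 0.86 -0.14 -0.55  1.98 -0.08  1.28  0.14]
581 [ 0.40530797 -0.13188538]
boxtop 301 ((543.02392578125, -258.4912414550781), (49.43854522705078, 44.71884536743164), 77.10931396484375) 0.09969710779728802
```

Call:
{"fn": "step_arm", "kwargs": {"targets": [[0.05, 0.1, -3.5, 0, 0, 0, 1], [0, 0, -4, 0, 0, 0, 1], [0, 0, -4, 0, 0, 0, 1], [0, 0, -3.3, 0, 0, 0, 1], [0, 0, -0.4, 0, 0, 0, 1]]}}

```text
time: 9.82
position: [0.4022, -0.1311, 0.0404]
tool_rot: [-2.417, -1.991, 0.005]
ft_force: [-1.0, 0.4, 0.5]
grip_width: 1.005
grip_force: 0.0
```

Call:
{"fn": "step_arm", "kwargs": {"targets": [[0, 0, 0, 0, 0, 0, 0.4], [0, 0, 0, 0, 0, 0, 0.4], [0, 0, 0, 0, 0, 0, 0.4], [0, 0, 0, 0, 0, 0, 0.4], [0, 0, 0, 0, 0, 0, 0.4]], "force": 20}}

```text
time: 10.23
position: [0.4078, -0.1335, 0.0473]
tool_rot: [2.422, 1.995, 0.002]
ft_force: [0.1, -0.4, 0.1]
grip_width: 0.703
grip_force: 0.0
```

Call:
{"fn": "step_arm", "kwargs": {"targets": [[0, 0, 0, 0, 0, 0, 0.4], [0, 0, 0, 0, 0, 0, 0.4], [0, 0, 0, 0, 0, 0, 0.4], [0, 0, 0, 0, 0, 0, 0.4], [0, 0, 0, 0, 0, 0, 0.4]]}}

```text
time: 10.65
position: [0.4065, -0.1329, 0.0459]
tool_rot: [2.424, 1.997, -0.0]
ft_force: [-1.4, 1.1, 4.1]
grip_width: 0.475
grip_force: 19.9
```

Call:
{"fn": "step_arm", "kwargs": {"targets": [[0, 0, 1.2, 0, 0, 0, 0.4], [0, 0, 2, 0, 0, 0, 0.4], [0, 0, 2, 0, 0, 0, 0.4], [0.9, 0.2, 2, 0, 0, 0, 0.4], [3, 0.7, 0, 0, 0, 0, 0.4]]}}

```text
time: 11.07
position: [0.4445, -0.1264, 0.1205]
tool_rot: [2.425, 1.989, -0.004]
ft_force: [1.8, -0.9, -1.9]
grip_width: 0.469
grip_force: 19.9
```

Call:
{"fn": "step_arm", "kwargs": {"targets": [[3.5, 0.9, 0, 0, 0, 0, 0.4], [3.5, 0.9, 0, 0, 0, 0, 0.4], [3.5, 0.9, 0, 0, 0, 0, 0.4], [2, 0.5, 0, 0, 0, 0, 0.4], [0.5, 0.14, 0, 0, 0, 0, 0.4]]}}

```text
time: 11.48
position: [0.5784, -0.0881, 0.1167]
tool_rot: [-2.421, -2.0, -0.005]
ft_force: [0.6, 0.5, -1.7]
grip_width: 0.473
grip_force: 19.9
```

Call:
{"fn": "step_arm", "kwargs": {"targets": [[0, 0, -1, 0, 0, 0, 0.4], [0, 0, -2, 0, 0, 0, 0.4], [0, 0, -1.3, 0, 0, 0, 0.4], [0, 0, 0, 0, 0, 0, 0.4], [0, 0, 0, 0, 0, 0, 0.4]]}}

```text
time: 11.9
position: [0.5734, -0.0909, 0.0733]
tool_rot: [-2.424, -1.996, 0.004]
ft_force: [0.3, -0.5, -1.2]
grip_width: 0.471
grip_force: 19.9
```

Call:
{"fn": "step_arm", "kwargs": {"targets": [[0, 0, 0, 0, 0, 0, 0.4], [0, 0, 0, 0, 0, 0, 0.4], [0, 0, 0, 0, 0, 0, 0.4], [0, 0, 0, 0, 0, 0, 0.4], [0, 0, 0, 0, 0, 0, 0.4]]}}

```text
time: 12.32
position: [0.5757, -0.0905, 0.0752]
tool_rot: [2.424, 1.997, 0.001]
ft_force: [-0.2, 0.3, -1.5]
grip_width: 0.473
grip_force: 19.9
```

```bash
python3 held.py .0185 g1 .03; cat > cyl.py <<'E'
import sys
from h import *
# cx cy r z0 z1
c=np.array(list(map(float,sys.argv[1:3])));r,z0,z1=map(float,sys.argv[3:6])
for n in("side","scene"):
    P=cloud(n,*ctrl.get_image(n)).reshape(-1,3);P=P[(np.hypot(*(P[:,:2]-c).T)<r+.01)&(P[:,2]>z0)&(P[:,2]<z1)]
    if len(P)>10:
        s=least_squares(lambda c:np.hypot(*(P[:,:2]-c).T)-r,c,loss="soft_l1",f_scale=.001);print(n,len(P),s.x.round(4),np.median(abs(s.fun)).round(4))
E
python3 cyl.py .5758 -.0906 .021 .02 .05
```

```text
tcp [ 0.5757 -0.0905  0.0752] y [[0.982, 0.001], [-0.191, -0.0], [0.001, -1.0]] q [ 0.65  0.36 -0.64  1.77  0.24  1.08 -0.27] 0.4728448804239911 19.87213231765054
side 242 zmin [0.0311 0.0324] xy [ 0.5549 -0.116 ] [ 0.5969 -0.0904]
scene 147 zmin [0.0304 0.0308] xy [ 0.5519 -0.1047] [ 0.5894 -0.0678]
side 118 [ 0.5757 -0.0916] 0.0008
scene 77 [ 0.5757 -0.0905] 0.0007
```

Call:
{"fn": "step_arm", "kwargs": {"targets": [[0, 0, -0.7, 0, 0, 0, 0.4], [0, 0, -0.4, 0, 0, 0, 0.4], [0, 0, -0.2, 0, 0, 0, 0.4], [0, 0, 0, 0, 0, 0, 0.4], [0, 0, 0, 0, 0, 0, 0.4]]}}

```text
time: 12.93
position: [0.5752, -0.0903, 0.0612]
tool_rot: [-2.424, -1.998, 0.0]
ft_force: [0.7, -0.4, -1.5]
grip_width: 0.474
grip_force: 19.9
```

Call:
{"fn": "step_arm", "kwargs": {"targets": [[0, 0, -0.1, 0, 0, 0, 0.4], [0, 0, 0, 0, 0, 0, 0.4], [0, 0, 0, 0, 0, 0, 0.55], [0, 0, 0, 0, 0, 0, 0.65], [0, 0, 0, 0, 0, 0, 0.8]]}}

```text
time: 13.35
position: [0.5756, -0.0905, 0.0606]
tool_rot: [2.424, 1.997, 0.001]
ft_force: [0.5, -0.8, 0.2]
grip_width: 0.618
grip_force: 0.0
```

Call:
{"fn": "step_arm", "kwargs": {"targets": [[0, 0, 0, 0, 0, 0, 1], [0, 0, 0, 0, 0, 0, 1], [0, 0, 0, 0, 0, 0, 1], [0, 0, 0, 0, 0, 0, 1], [0, 0, 1, 0, 0, 0, 1]]}}

```text
time: 13.77
position: [0.5738, -0.0903, 0.069]
tool_rot: [-2.422, -1.996, 0.003]
ft_force: [-0.4, 0.0, 0.2]
grip_width: 0.962
grip_force: 0.0
```

Call:
{"fn": "step_arm", "kwargs": {"targets": [[0, 0, 2, 0, 0, 0, 1], [0, 0, 4, 0, 0, 0, 1], [0, 0, 4, 0, 0, 0, 1], [0, 0, 4, 0, 0, 0, 1], [0, 0, 2, 0, 0, 0, 1]]}}

```text
time: 14.18
position: [0.5774, -0.0901, 0.2369]
tool_rot: [2.419, 1.994, 0.007]
ft_force: [1.7, 0.2, -0.3]
grip_width: 1.001
grip_force: 0.0
```

```bash
python3 cyl.py .5758 -.0906 .021 .02 .095; python3 cyl.py .4855 .222 .022 .02 .088; python3 -c "
from bench import ctrl;print(ctrl.get_state()['position'],ctrl.get_state()['grip_width'])"
```

```text
side 479 [ 0.5756 -0.0921] 0.0009
scene 289 [ 0.575  -0.0902] 0.0009
side 20 [0.4884 0.2141] 0.0001
scene 382 [0.4852 0.2241] 0.0006
[ 0.57551117 -0.09039675  0.2313533 ] 1.0016257780026137
```

Call:
{"fn": "step_arm", "kwargs": {"targets": [[-1, 3.5, 0, 0, 0, 0, 1], [-1, 3.5, 0, 0, 0, 0, 1], [-1, 3.5, 0, 0, 0, 0, 1], [-1, 3.5, 0, 0, 0, 0, 1], [-1, 3.5, 0, 0, 0, 0, 1]]}}

```text
time: 14.8
position: [0.5235, 0.0858, 0.2287]
tool_rot: [-2.424, -1.996, 0.004]
ft_force: [1.0, 1.1, -0.6]
grip_width: 1.002
grip_force: 0.0
```

Call:
{"fn": "step_arm", "kwargs": {"targets": [[-1, 3.5, 0, 0, 0, 0, 1], [-1, 3.5, 0, 0, 0, 0, 1], [-1, 3.5, 0, 0, 0, 0, 1], [-1, 3.4, 0, 0, 0, 0, 1], [0, 0, 0, 0, 0, 0, 1]]}}

```text
time: 15.22
position: [0.4804, 0.2318, 0.2295]
tool_rot: [-2.409, -2.009, 0.001]
ft_force: [-1.2, 1.5, 1.3]
grip_width: 0.999
grip_force: 0.0
```

Call:
{"fn": "step_arm", "kwargs": {"targets": [[0, 0, -2, 0, 0, 0, 1], [0, 0, -2, 0, 0, 0, 1], [0, 0, -1, 0, 0, 0, 1], [0, 0, 0, 0, 0, 0, 1], [0, 0, 0, 0, 0, 0, 1]]}}

```text
time: 15.63
position: [0.4848, 0.2231, 0.1797]
tool_rot: [-2.424, -1.997, 0.003]
ft_force: [-0.1, -0.3, 1.4]
grip_width: 1.001
grip_force: 0.0
```

```bash
python3 - <<'E'
from h import *
s=ctrl.get_state();im,d=ctrl.get_image("wrist");cv2.imwrite("pics/w3.png",im[:,:,::-1])
P=cloud("wrist",im,d,s).reshape(-1,3);print(s["position"],s["joint_positions"].round(2))
c=np.array((.485,.223))
Q=P[(np.hypot(*(P[:,:2]-c).T)<.03)&(P[:,2]>.121)&(P[:,2]<.13)];print("top",len(Q),cv2.minEnclosingCircle((Q[:,:2]*1000).astype(np.float32)),Q.mean(0).round(4))
Q=P[(np.hypot(*(P[:,:2]-c).T)<.03)&(P[:,2]>.02)&(P[:,2]<.088)]
print(len(Q),least_squares(lambda c:np.hypot(*(Q[:,:2]-c).T)-.022,c,loss="soft_l1",f_scale=.001).x if len(Q)>9 else 0)
E
```

```text
[0.48475981 0.223066   0.17970931] [ 0.33  0.19 -0.89  1.77  0.15  1.26 -0.79]
top 2487 ((485.4212341308594, 225.56314086914062), 20.327503204345703) [0.4854 0.2262 0.1234]
776 [0.4851784  0.22495232]
```

View pics/w3.png

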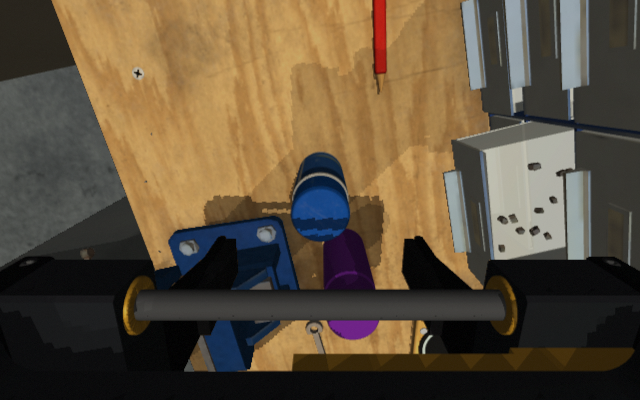

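The wrist view shows the blue can's cap at (320,215), between the open fingers. The purple can (350,300) and the vise lie outside the finger line.

Call:
{"fn": "step_arm", "kwargs": {"targets": [[0.05, 0.15, -3, 0, 0, 0, 1], [0, 0, -3, 0, 0, 0, 1], [0, 0, -2, 0, 0, 0, 1], [0, 0, -0.9, 0, 0, 0, 1], [0, 0, 0, 0, 0, 0, 1]]}}

```text
time: 16.1
position: [0.4851, 0.2245, 0.0905]
tool_rot: [-2.424, -1.997, 0.004]
ft_force: [0.4, 0.9, 0.6]
grip_width: 0.999
grip_force: 0.0
```

Call:
{"fn": "step_arm", "kwargs": {"targets": [[0, 0, 0, 0, 0, 0, 0.4], [0, 0, 0, 0, 0, 0, 0.4], [0, 0, 0, 0, 0, 0, 0.4], [0, 0, 0, 0, 0, 0, 0.4], [0, 0, 0, 0, 0, 0, 0.4]], "force": 30}}

```text
time: 16.52
position: [0.4865, 0.2253, 0.0925]
tool_rot: [2.424, 1.997, 0.002]
ft_force: [-0.4, 0.1, -0.2]
grip_width: 0.704
grip_force: 0.0
```

Call:
{"fn": "step_arm", "kwargs": {"targets": [[0, 0, 0, 0, 0, 0, 0.4], [0, 0, 0, 0, 0, 0, 0.4], [0, 0, 0, 0, 0, 0, 0.4], [0, 0, 0, 0, 0, 0, 0.4], [0, 0, 0, 0, 0, 0, 0.4]]}}

```text
time: 16.93
position: [0.4858, 0.2252, 0.0917]
tool_rot: [2.425, 1.998, -0.0]
ft_force: [-0.8, 0.2, 0.7]
grip_width: 0.464
grip_force: 28.9
```

Call:
{"fn": "step_arm", "kwargs": {"targets": [[0, 0, 1.5, 0, 0, 0, 0.4], [0, 0, 3, 0, 0, 0, 0.4], [0, 0, 4, 0, 0, 0, 0.4], [0, 0, 4, 0, 0, 0, 0.4], [0, 0, 4, 0, 0, 0, 0.4]]}}

```text
time: 17.35
position: [0.4851, 0.2249, 0.2576]
tool_rot: [-2.424, -1.998, 0.002]
ft_force: [1.0, 0.6, -2.2]
grip_width: 0.466
grip_force: 29.2
```

Call:
{"fn": "step_arm", "kwargs": {"targets": [[0, 0, 2.5, 0, 0, 0, 0.4], [0.5, -2.5, 0, 0, 0, 0, 0.4], [0.7, -3.7, 0, 0, 0, 0, 0.4], [0.7, -3.7, 0, 0, 0, 0, 0.4], [0.7, -3.7, 0, 0, 0, 0, 0.4]]}}

```text
time: 17.77
position: [0.5116, 0.0877, 0.2813]
tool_rot: [2.423, 1.999, -0.001]
ft_force: [0.4, 0.3, -0.8]
grip_width: 0.464
grip_force: 29.3
```

Call:
{"fn": "step_arm", "kwargs": {"targets": [[0.7, -3.7, 0, 0, 0, 0, 0.4], [0.7, -3.7, 0, 0, 0, 0, 0.4], [0.7, -3.7, 0, 0, 0, 0, 0.4], [0.7, -3.7, 0, 0, 0, 0, 0.4], [0.7, -3.7, 0, 0, 0, 0, 0.4]]}}

```text
time: 18.18
position: [0.5465, -0.0978, 0.281]
tool_rot: [-2.424, -1.997, 0.001]
ft_force: [0.4, -0.1, -1.9]
grip_width: 0.462
grip_force: 29.3
```

Call:
{"fn": "step_arm", "kwargs": {"targets": [[0.7, -3.7, 0, 0, 0, 0, 0.4], [0.5, -2.5, 0, 0, 0, 0, 0.4], [0.2, -1.5, 0, 0, 0, 0, 0.4], [0, 0, 0, 0, 0, 0, 0.4], [0, 0, 0, 0, 0, 0, 0.4]]}}

```text
time: 18.6
position: [0.5606, -0.1722, 0.2808]
tool_rot: [-2.423, -1.996, -0.0]
ft_force: [0.1, 0.8, -2.0]
grip_width: 0.468
grip_force: 29.3
```

Call:
{"fn": "step_arm", "kwargs": {"targets": [[0, 0, 0, 0, 0, 0, 0.4], [0, 0, 0, 0, 0, 0, 0.4], [0, 0, 0, 0, 0, 0, 0.4], [0, 0, 0, 0, 0, 0, 0.4], [0, 0, 0, 0, 0, 0, 0.4]]}}

```text
time: 19.02
position: [0.5609, -0.1721, 0.2818]
tool_rot: [2.423, 1.999, 0.0]
ft_force: [-0.1, -0.2, -1.6]
grip_width: 0.466
grip_force: 29.3
```

```bash
python3 held.py .175 s1 .03;  python3 cyl.py .5588 -.1735 .022 .19 .275
```

```text
tcp [ 0.5609 -0.1721  0.2818] y [[0.982, 0.0], [-0.19, -0.0], [0.0, -1.0]] q [ 0.76  0.21 -0.6   1.51  0.12  1.46 -0.03] 0.4658989860600995 29.26999499744852
side 802 zmin [0.1927 0.1949] xy [ 0.5389 -0.2003] [ 0.5832 -0.1744]
scene 438 zmin [0.1917 0.1941] xy [ 0.5364 -0.1908] [ 0.5773 -0.149 ]
side 787 [ 0.561 -0.175] 0.0008
scene 425 [ 0.5609 -0.1738] 0.0009
```

Call:
{"fn": "step_arm", "kwargs": {"targets": [[-0.2, 0, -2, 0, 0, 0, 0.4], [0, 0, -3.5, 0, 0, 0, 0.4], [0, 0, -3.5, 0, 0, 0, 0.4], [0, 0, -3.5, 0, 0, 0, 0.4], [0, 0, -2, 0, 0, 0, 0.4]]}}

```text
time: 19.63
position: [0.5566, -0.1726, 0.1326]
tool_rot: [-2.422, -1.995, 0.004]
ft_force: [-1.1, -1.0, -2.6]
grip_width: 0.463
grip_force: 29.3
```

Call:
{"fn": "step_arm", "kwargs": {"targets": [[0, 0, -1, 0, 0, 0, 0.4], [0, 0, -0.5, 0, 0, 0, 0.4], [0, 0, 0, 0, 0, 0, 0.4], [0, 0, 0, 0, 0, 0, 0.4], [0, 0, 0, 0, 0, 0, 0.4]]}}

```text
time: 20.05
position: [0.5603, -0.1732, 0.1236]
tool_rot: [2.422, 1.996, 0.003]
ft_force: [0.2, 0.1, -1.8]
grip_width: 0.464
grip_force: 29.3
```

```bash
python3 held.py .0185 s2 .026;  python3 cyl.py .559 -.174 .022 .03 .09
```

```text
tcp [ 0.5603 -0.1732  0.1236] y [[0.982, 0.003], [-0.191, -0.001], [0.003, -1.0]] q [ 0.75  0.31 -0.58  1.72  0.18  1.16 -0.08] 0.463570653161033 29.27158001708449
side 423 zmin [0.0367 0.041 ] xy [ 0.5385 -0.1992] [ 0.5825 -0.1757]
scene 343 zmin [0.0338 0.0356] xy [ 0.535  -0.1901] [ 0.5765 -0.1497]
side 215 [ 0.5601 -0.1756] 0.0007
scene 224 [ 0.5597 -0.1741] 0.001
```

Call:
{"fn": "step_arm", "kwargs": {"targets": [[-0.05, 0.05, -0.7, 0, 0, 0, 0.4], [0, 0, -0.5, 0, 0, 0, 0.4], [0, 0, 0, 0, 0, 0, 0.4], [0, 0, 0, 0, 0, 0, 0.4], [0, 0, 0, 0, 0, 0, 0.4]]}}

```text
time: 20.67
position: [0.5583, -0.1723, 0.1094]
tool_rot: [-2.424, -1.998, 0.0]
ft_force: [0.5, 0.7, -2.1]
grip_width: 0.462
grip_force: 29.3
```

Call:
{"fn": "step_arm", "kwargs": {"targets": [[0, 0, 0, 0, 0, 0, 0.4], [0, 0, 0, 0, 0, 0, 0.4], [0, 0, 0, 0, 0, 0, 0.4], [0, 0, 0, 0, 0, 0, 0.4], [0, 0, 0, 0, 0, 0, 0.4]]}}

```text
time: 21.08
position: [0.5585, -0.1724, 0.1097]
tool_rot: [2.424, 1.998, 0.0]
ft_force: [0.2, -0.4, -2.7]
grip_width: 0.462
grip_force: 29.3
```

Call:
{"fn": "step_arm", "kwargs": {"targets": [[0, -0.05, -0.15, 0, 0, 0, 0.4], [0, 0, -0.1, 0, 0, 0, 0.4], [0, 0, 0, 0, 0, 0, 0.4], [0, 0, 0, 0, 0, 0, 0.4], [0, 0, 0, 0, 0, 0, 0.4]]}}

```text
time: 21.5
position: [0.5583, -0.1729, 0.107]
tool_rot: [-2.425, -1.998, 0.0]
ft_force: [0.0, -0.2, -2.0]
grip_width: 0.467
grip_force: 29.3
```

Call:
{"fn": "step_arm", "kwargs": {"targets": [[0, 0, 0, 0, 0, 0, 0.5], [0, 0, 0, 0, 0, 0, 0.6], [0, 0, 0, 0, 0, 0, 0.7], [0, 0, 0, 0, 0, 0, 0.8], [0, 0, 0, 0, 0, 0, 1]]}}

```text
time: 21.92
position: [0.5587, -0.1729, 0.1074]
tool_rot: [2.424, 1.997, 0.001]
ft_force: [0.0, 0.5, 0.4]
grip_width: 0.715
grip_force: 0.0
```

Call:
{"fn": "step_arm", "kwargs": {"targets": [[0, 0, 0, 0, 0, 0, 1], [0, 0, 0, 0, 0, 0, 1], [0, 0, 2, 0, 0, 0, 1], [0, 0, 3.5, 0, 0, 0, 1], [0, 0, 3.5, 0, 0, 0, 1]]}}

```text
time: 22.33
position: [0.5573, -0.1726, 0.1969]
tool_rot: [-2.422, -1.996, 0.002]
ft_force: [0.2, -1.0, -0.4]
grip_width: 0.989
grip_force: 0.0
```

```bash
python3 cyl.py .559 -.174 .022 .03 .1; python3 cyl.py .5758 -.0906 .021 .02 .095; python3 cyl.py .388 -.3235 .027 .03 .12
```

```text
side 282 [ 0.558  -0.1753] 0.0007
scene 277 [ 0.5578 -0.1738] 0.0009
side 175 [ 0.5754 -0.0923] 0.0008
scene 293 [ 0.5749 -0.0905] 0.0008
side 1051 [ 0.3881 -0.324 ] 0.0007
scene 504 [ 0.3884 -0.3227] 0.0009
```

Call:
{"fn": "step_arm", "kwargs": {"targets": [[0, 0, 3, 0, 0, 0, 1], [-2.4, -2.1, 2.3, 0, 0, 0, 1], [-3, -2.7, 0, 0, 0, 0, 1], [-3, -2.7, 0, 0, 0, 0, 1], [-3, -2.7, 0, 0, 0, 0, 1]]}}

```text
time: 23.05
position: [0.4426, -0.2754, 0.249]
tool_rot: [-2.423, -1.998, 0.001]
ft_force: [-0.2, 0.0, -0.3]
grip_width: 1.001
grip_force: 0.0
```

Call:
{"fn": "step_arm", "kwargs": {"targets": [[-3, -2.7, 0, 0, 0, 0, 1], [-2.6, -2.1, 0, 0, 0, 0, 1], [0, 0, 0, 0, 0, 0, 1], [0, 0, 0, 0, 0, 0, 1], [0, 0, 0, 0, 0, 0, 1]]}}

```text
time: 23.47
position: [0.3885, -0.322, 0.249]
tool_rot: [-2.423, -1.997, -0.001]
ft_force: [0.8, 1.0, -0.7]
grip_width: 0.995
grip_force: 0.0
```

Call:
{"fn": "step_arm", "kwargs": {"targets": [[0, 0, -1, 0, 0, 0, 1], [0, 0, -2, 0, 0, 0, 1], [0, 0, -1, 0, 0, 0, 1], [0, 0, 0, 0, 0, 0, 1], [0, 0, 0, 0, 0, 0, 1]]}}

```text
time: 23.88
position: [0.3886, -0.3218, 0.2092]
tool_rot: [-2.421, -1.999, -0.0]
ft_force: [0.1, -0.7, -0.8]
grip_width: 0.998
grip_force: 0.0
```

Call:
{"fn": "step_arm", "kwargs": {"targets": [[0, -0.15, -2, 0, 0, 0, 1], [0, 0, -2.5, 0, 0, 0, 1], [0, 0, -2, 0, 0, 0, 1], [0, 0, -1.2, 0, 0, 0, 1], [0, 0, 0, 0, 0, 0, 1]]}}

```text
time: 24.3
position: [0.3875, -0.3233, 0.1311]
tool_rot: [-2.421, -1.996, 0.0]
ft_force: [-0.5, 0.1, -0.3]
grip_width: 1.001
grip_force: 0.0
```

Call:
{"fn": "step_arm", "kwargs": {"targets": [[0, 0, 0, 0, 0, 0, 0.4], [0, 0, 0, 0, 0, 0, 0.4], [0, 0, 0, 0, 0, 0, 0.4], [0, 0, 0, 0, 0, 0, 0.4], [0, 0, 0, 0, 0, 0, 0.4]], "force": 35}}

```text
time: 24.72
position: [0.3888, -0.3248, 0.134]
tool_rot: [2.423, 1.996, 0.0]
ft_force: [1.1, 0.8, 0.9]
grip_width: 0.705
grip_force: 0.0
```

Call:
{"fn": "step_arm", "kwargs": {"targets": [[0, 0, 0, 0, 0, 0, 0.4], [0, 0, 0, 0, 0, 0, 0.4], [0, 0, 0, 0, 0, 0, 0.4], [0, 0, 0, 0, 0, 0, 0.4], [0, 0, 0, 0, 0, 0, 0.4]]}}

```text
time: 25.13
position: [0.3883, -0.3246, 0.1334]
tool_rot: [2.425, 1.997, -0.0]
ft_force: [-1.2, 0.4, 2.4]
grip_width: 0.568
grip_force: 35.0
```

Call:
{"fn": "step_arm", "kwargs": {"targets": [[0, 0, 1, 0, 0, 0, 0.4], [0, 0, 2, 0, 0, 0, 0.4], [0, 0, 3, 0, 0, 0, 0.4], [0, 0, 2, 0, 0, 0, 0.4], [1, 2, 0, 0, 0, 0, 0.4]]}}

```text
time: 25.55
position: [0.3981, -0.31, 0.2176]
tool_rot: [2.425, 1.984, -0.002]
ft_force: [0.2, -1.3, -2.1]
grip_width: 0.571
grip_force: 35.0
```

Call:
{"fn": "step_arm", "kwargs": {"targets": [[1.5, 3.1, 0, 0, 0, 0, 0.4], [1.5, 3.1, 0, 0, 0, 0, 0.4], [1.5, 3.1, 0, 0, 0, 0, 0.4], [0.7, 3.1, 0, 0, 0, 0, 0.4], [0.2, 3.4, 0, 0, 0, 0, 0.4]]}}

```text
time: 25.97
position: [0.4532, -0.1447, 0.213]
tool_rot: [-2.424, -1.998, -0.002]
ft_force: [0.7, -0.2, -2.4]
grip_width: 0.569
grip_force: 35.0
```

Call:
{"fn": "step_arm", "kwargs": {"targets": [[0.2, 3.4, 0, 0, 0, 0, 0.4], [0.2, 3.4, 0, 0, 0, 0, 0.4], [0.2, 3.4, 0, 0, 0, 0, 0.4], [0.3, 2.5, 0, 0, 0, 0, 0.4], [1, 1, 0, 0, 0, 0, 0.4]]}}

```text
time: 26.38
position: [0.4702, -0.0042, 0.2133]
tool_rot: [-2.418, -2.005, 0.001]
ft_force: [0.5, -0.2, -2.5]
grip_width: 0.567
grip_force: 35.0
```

Call:
{"fn": "step_arm", "kwargs": {"targets": [[2.5, 0.1, 0, 0, 0, 0, 0.4], [3, 0.1, 0, 0, 0, 0, 0.4], [3, 0, 0, 0, 0, 0, 0.4], [2.5, 0, 0, 0, 0, 0, 0.4], [1.1, 0, 0, 0, 0, 0, 0.4]]}}

```text
time: 26.8
position: [0.5949, -0.0076, 0.2123]
tool_rot: [-2.424, -1.996, -0.003]
ft_force: [0.5, 0.1, -3.3]
grip_width: 0.57
grip_force: 35.0
```

Call:
{"fn": "step_arm", "kwargs": {"targets": [[0, 0, 0, 0, 0, 0, 0.4], [0, 0, 0, 0, 0, 0, 0.4], [0, 0, 0, 0, 0, 0, 0.4], [0, 0, 0, 0, 0, 0, 0.4], [0, 0, 0, 0, 0, 0, 0.4]]}}

```text
time: 27.22
position: [0.5917, -0.0076, 0.2134]
tool_rot: [2.424, 1.997, -0.001]
ft_force: [-0.2, 0.5, -3.8]
grip_width: 0.567
grip_force: 35.0
```

```bash
python3 held.py .04 t1 .03;  python3 cyl.py .5924 -.0073 .027 .085 .185
```

```text
tcp [ 0.5917 -0.0076  0.2134] y [[0.982, 0.0], [-0.191, -0.001], [0.0, -1.0]] q [ 0.63  0.29 -0.79  1.59  0.21  1.35 -0.38] 0.5674427671567023 34.97082771034911
side 869 zmin [0.085  0.0904] xy [ 0.5654 -0.0375] [ 0.6194 -0.0032]
scene 762 zmin [0.0832 0.0855] xy [ 0.5619 -0.0287] [0.6042 0.0224]
side 660 [ 0.5926 -0.0071] 0.0009
scene 593 [ 0.5923 -0.0056] 0.0007
```

Call:
{"fn": "step_arm", "kwargs": {"targets": [[0, -0.1, -1.5, 0, 0, 0, 0.4], [0, 0, -2.5, 0, 0, 0, 0.4], [0, 0, -1.5, 0, 0, 0, 0.4], [0, 0, -0.6, 0, 0, 0, 0.4], [0, 0, 0, 0, 0, 0, 0.4]]}}

```text
time: 27.83
position: [0.5912, -0.0086, 0.1506]
tool_rot: [-2.423, -1.996, 0.003]
ft_force: [0.8, 0.5, -3.5]
grip_width: 0.569
grip_force: 35.0
```

Call:
{"fn": "step_arm", "kwargs": {"targets": [[0, 0, 0, 0, 0, 0, 0.4], [0, 0, 0, 0, 0, 0, 0.4], [0, 0, 0, 0, 0, 0, 0.4], [0, 0, 0, 0, 0, 0, 0.4], [0, 0, 0, 0, 0, 0, 0.4]]}}

```text
time: 28.25
position: [0.5928, -0.0084, 0.1528]
tool_rot: [2.424, 1.997, 0.001]
ft_force: [-1.2, -0.0, -3.5]
grip_width: 0.571
grip_force: 35.0
```

```bash
python3 held.py .0185 t2 .03;  python3 cyl.py .5924 -.0073 .027 .04 .13
```

```text
tcp [ 0.5928 -0.0084  0.1528] y [[0.982, 0.001], [-0.191, -0.0], [0.001, -1.0]] q [ 0.62  0.34 -0.78  1.67  0.25  1.24 -0.41] 0.5705452849561309 34.971611879300326
side 535 zmin [0.0231 0.0278] xy [ 0.5668 -0.0383] [ 0.6206 -0.0051]
scene 683 zmin [0.0216 0.0243] xy [ 0.5631 -0.0303] [0.6078 0.0216]
side 354 [ 0.5931 -0.0081] 0.0011
scene 491 [ 0.5928 -0.0066] 0.0008
```

Bottom at about 0.0195 m, centred within 1 mm. Lower 0.4 cm and let go.

Call:
{"fn": "step_arm", "kwargs": {"targets": [[-0.05, 0, -0.2, 0, 0, 0, 0.4], [0, 0, -0.15, 0, 0, 0, 0.4], [0, 0, -0.05, 0, 0, 0, 0.4], [0, 0, 0, 0, 0, 0, 0.4], [0, 0, 0, 0, 0, 0, 0.4]]}}

```text
time: 28.87
position: [0.5919, -0.0083, 0.1485]
tool_rot: [2.424, 1.998, -0.0]
ft_force: [-0.9, 0.3, 1.6]
grip_width: 0.572
grip_force: 35.0
```

Call:
{"fn": "step_arm", "kwargs": {"targets": [[0, 0, 0, 0, 0, 0, 0.4], [0, 0, 0, 0, 0, 0, 0.6], [0, 0, 0, 0, 0, 0, 0.7], [0, 0, 0, 0, 0, 0, 0.8], [0, 0, 0, 0, 0, 0, 0.9]]}}

```text
time: 29.28
position: [0.5921, -0.0085, 0.148]
tool_rot: [2.425, 1.997, 0.001]
ft_force: [-0.1, 0.7, -0.4]
grip_width: 0.744
grip_force: 0.0
```

Call:
{"fn": "step_arm", "kwargs": {"targets": [[0, 0, 0, 0, 0, 0, 1], [0, 0, 0, 0, 0, 0, 1], [0, 0, 0, 0, 0, 0, 1], [0, 0, 1.5, 0, 0, 0, 1], [0, 0, 3, 0, 0, 0, 1]]}}

```text
time: 29.7
position: [0.5893, -0.0088, 0.1899]
tool_rot: [-2.421, -1.994, 0.008]
ft_force: [1.0, -0.4, -0.9]
grip_width: 0.991
grip_force: 0.0
```

Call:
{"fn": "step_arm", "kwargs": {"targets": [[0, 0, 4, 0, 0, 0, 1], [0, 0, 4, 0, 0, 0, 1], [-3, 0, 0, 0, 0, 0, 1], [-3, 0, 0, 0, 0, 0, 1], [0, 0, 0, 0, 0, 0, 1]]}}

```text
time: 30.12
position: [0.5281, -0.0076, 0.2737]
tool_rot: [2.423, 1.998, -0.006]
ft_force: [0.8, 0.5, -0.2]
grip_width: 1.001
grip_force: 0.0
```

```bash
for a in ".5924 -.0073 .027 .04 .13" ".5758 -.0906 .021 .03 .095" ".559 -.174 .022 .03 .1"; do python3 cyl.py $a; done; python3 held.py .3 f
```

```text
side 336 [ 0.5918 -0.0079] 0.0009
scene 482 [ 0.5914 -0.0064] 0.0009
side 151 [ 0.5751 -0.0924] 0.0009
scene 253 [ 0.575  -0.0902] 0.0009
side 282 [ 0.5581 -0.1753] 0.0007
scene 274 [ 0.5577 -0.1736] 0.001
tcp [ 0.5325 -0.0085  0.2728] y [[0.982, -0.0], [-0.191, 0.001], [-0.0, -1.0]] q [ 0.73  0.1  -0.81  1.64  0.08  1.43 -0.28] 0.9945300514823708 0.0
```

View pics/f_side.png

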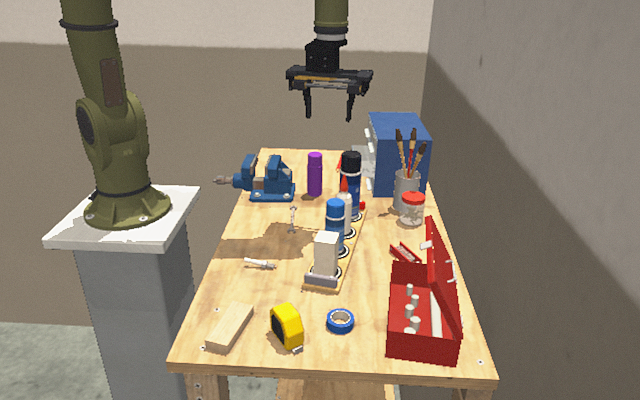

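All four stand upright on their marks. From the grey stop (321,282) towards the red stop they are the carton (327,255), small can (336,228), glue bottle (346,215) and tall can (351,185). The gripper is clear.

```bash
python3 -c "
from bench import ctrl;print(ctrl.close_job())"
```

```text
the job is handed in; nothing more can be done
None
```

The job is handed in after about 30 s: tall can, glue bottle, small blue can and carton stand upright in that order from the red stop to the grey stop, each measured within about 2 mm of its mark's centre and let go.

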